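# Free the jammed cage foot and record its weight

### The arm

A 6-joint arm with a two-finger parallel gripper is mounted at the origin on the work surface. World frame = base frame: x ahead of the robot, y to its left, z up, the work surface at z = 0. Lengths are in m, angles in rad, forces in N, time in s.
With the tool pointing down it reaches from about 0.35 to 0.775 m from the base axis. Payload 5.5 kg.
Tool frame: the origin (TCP) lies at the very end of the fingers, on their centre line; the grasp point (between the pads) lies 19 mm behind it; z points along the fingers, y is the line along which they close (so a half turn about z gives the same grasp; the last joint's range is limited). The gripper opens to 85 mm and grips with 20 to 120 N. Pads are 22 mm wide; open, the fingers measure 114 mm over their backs; the gripper's body (76 mm by 85 mm) begins 54 mm behind the grasp point. The pads swing forward as they close: fully open they stand 13 mm farther back than shut.
Start: joints at [-1.336, 0.313, 0.046, 1.304, 0, 1.431], TCP at [0.21, -0.535, 0.196] pointing down, gripper open.
Joint ranges: [-2.76, 2.76], [-0.86, 1.69], [-1.03, 1.26], [-2.2, 2.34], [-1.47, 1.5], [-3.14, 3.14]. Speed limits (rad/s): [2.57, 2.57, 3.14, 3.14, 3.14, 3.14].

### API

Orientations are given as a unit quaternion [w, x, y, z].
In Python, from workcell import env gives the robot as it stands. The module is installed in compiled form; this text tells all that it offers.
- The arm moves only by the tool jog_arm, never from a script. Its argument "rows" is a list of rows, each a list of 6 numbers: the shift along the world's x, y, z in units of 40 mm (1.0 is 40 mm), then the turn, a rotation vector about the world's x, y, z in units of 6 degrees (1.0 is 6 degrees). In form: [[x, y, z, wx, wy, wz], ...]. A call has 1 to 12 rows; each row is the pose to reach, as a shift and turn from the pose commanded when the call began; what a row does not reach only later rows make up. A row lasts 1/12 s, in which the tool goes at most 41.7 mm and 7.16 degrees, less where a joint would pass 70% of its speed; a pose out of reach is approached as far as the arm can. A call with a gripper value outside its range is refused whole. "jaw" is the gripper command: -1 is fully open, 1 is shut, values between are in proportion, set as the call begins (left out, the last holds). The fingers move at their own pace and stop on an object; "force" is the grip in N (left out, the last holds). Time passes only in rows, so rows that repeat a pose let the fingers close. It gives the time, the measured TCP pose, the force, the opening and the grip force at its end, in the units of the state.
- env.get_state(): the state, without advancing time (a new reading comes with each control period).
- env.read_camera(name): name is "side" or "top"; returns a dict with "pixels" (384x512x3 uint8, red, green, blue), "mtx" (3x3 intrinsics, pixels), "cam_to_world" (4x4, takes a point from camera to world coordinates). Camera axes: x right, y up, looking along -z (the intrinsics and any distortion apply to the point x, -y, -z); pixel columns grow to the right and rows downward; lengths in m; the calibration is good to about 2 mm. A picture is of the moment at which its call begins. There is no depth.
- env.hand_in(): hands the job in; it is judged then, once.
The state is a dict: "clock": time; "joint_pos": joint angles; "qvel": joint speeds; "tau": joint torques, N m; "tcp_pos": TCP position; "orientation": TCP orientation; "wrist_force": force on the tool from outside, world axes, zero at the start; "ft_torque": the same for the moment, N m; "finger_gap": finger opening in m; "grip_force": force on a finger pad.
Only numpy, scipy, OpenCV 4.12 (cv2) and the standard library are available. Lean on these libraries where they do the work, as an engineer would, in place of code of your own. Each camera call takes 0.05 s, during which the arm holds its last target. There are 200 camera calls.

### The job

Zero the bench scale with its empty dish on by pressing the round tare key until it responds. Then push the printed foot that has run under the lips at the low end of the feed chute back up the slope until it is clear of the lips, lift it out and stand it stem up in the dish, let go of it, and press the long record key until it responds. Press the keys firmly but do not lean on them hard, press each only at its proper time, leave the small square power key alone, keep the dish on the pan, and do not shift the flat drive, the jar or the screwdriver that lie close by.

Things in the scene. Friction and masses are not known exactly. Their poses are not given: they have to be found in the camera images.
- tare_key: Round flat grey membrane key, 26 mm across, left end (seen from the robot) of the dark panel along the scale's near edge. Origin: centre of its top face, 43 mm above the desk; x to the scale's back, y left, z up. 3 mm proud of the panel, travel only 1.5 mm, 6.5 N per mm. Responds to 5 N held 0.2 s (aim for 7 to 10 N); over 30 N ruins it.
- record_key: Long rectangular flat grey membrane key, 48 mm (y) by 22 mm (x), at the right end of the same panel, 96 mm from the round key. Origin: centre of its top face; axes, height, travel, stiffness and forces as for the round key.
- power_key: Small square flat grey key, 12 by 12 mm, between the other two, 40 mm from the round key's centre and 56 mm from the long one's. Origin: centre of its top face. Must not be pressed.
- pan_mid (a point): Centre of the top face of the scale's steel pan, 135 mm (x) by 150 mm (y), 48 mm above the desk, 136 mm behind the row of keys. The scale is fixed: 250 mm deep, 170 mm wide, axes as for the keys.
- dish: Loose shallow round aluminium dish lying on the pan, 120 g. Outside 100 mm across at the foot and 116 mm at the rim, 13 mm high, wall 3 mm, floor 4 mm thick. Origin: centre of its underside, z up.
- chute: Black printed feed chute, fixed, falling towards the robot at 0.18 rad. Origin: middle of its floor's upper face at the end stop (low end), 28 mm above the desk; x runs UP the slope along the floor, y across to the left, z square to the floor. 240 mm long, channel 52 mm wide inside; side walls 5 mm thick, 12 mm high beside the lips, 6 mm beyond; end stop 9 mm high, 6 mm thick, just below x = 0.
- lip_end (a point): Middle of the chute where its two flat lips end, 60 mm up from the end stop and 12 mm above the floor; axes as the chute's. From here down to the end stop the lips, 9 to 12 mm above the floor, reach in from both side walls and leave a slot 24 mm wide; uphill of here the channel is open above.
- foot_center (a point): The foot: loose off-white part, about 60 g; round flange 48 mm across, 5 mm thick, with a round stem 16 mm across on its middle, 56 mm high in all. Point: on its axis, 28 mm above its underside; z along the stem. Starts 28 to 38 mm up from the end stop, flange under the lips, stem up through the slot. Comes out once over 84 mm up. Friction holds it where left.
- ssd: Bystander: flat aluminium solid-state drive, 100 x 70 x 7 mm, lying between the scale and the chute. Origin: centre of its underside.
- screwdriver: Bystander: screwdriver lying on the left side. Origin: on the tool.
- jar: Bystander: small jar, 60 mm across, 70 mm high, on the right side. Origin: centre of its underside.
Not all that is in view belongs to the job. Leave any green or red look-alike of the part that bears foot_center alone. Leave any blue look-alike of the dish alone.

How it is judged:
By the outcome, as a careful person would: the job done as asked, in the order asked, and still so for the second after the job is handed in, with the robot touching nothing.
It also fails if it takes over 72 s, if anything falls off the work surface, if the arm or the gripper's body presses on something with over 40 N, if the wrist force passes 120 N, or if a joint passes its speed limit or range.

## Working session

There is one attempt and no reset: what is moved stays moved. The work goes in short steps, Python scripts to look and compute and a tool call to move; the robot and the scene stay as the last step left them, time stands still between calls to the robot, and variables do not carry over. Pictures are saved under pics/ and viewed, at most 10 in all, crops included, and the job is handed in when it is done.

Besides the shell and the picture viewer there is one more tool, called after ">>>" by a JSON object that holds its "api" and its "payload". jog_arm: Moves the arm, as the interface text tells. Its arguments: {"type":"object","properties":{"rows":{"type":"array","items":{"type":"array","items":{"type":"number"}}},"jaw":{"type":"number"},"force":{"type":"number"}},"required":["rows"]}

```bash
mkdir -p pics; cat > h.py <<'E'
import numpy as np, cv2
from workcell import env
def cam(n,save=None):
    c=env.read_camera(n); c['pixels']=np.array(c['pixels'])
    if save: cv2.imwrite(save,c['pixels'][:,:,::-1])
    return c
def ray(c,u,v):
    K=np.array(c['mtx']);T=np.array(c['cam_to_world'])
    d=np.linalg.inv(K)@[u,v,1.]; d=T[:3,:3]@[d[0],-d[1],-d[2]]
    return T[:3,3],d/np.linalg.norm(d)
def onz(c,u,v,z):
    o,d=ray(c,u,v); return o+d*(z-o[2])/d[2]
def proj(c,p):
    K=np.array(c['mtx']);T=np.array(c['cam_to_world'])
    q=T[:3,:3].T@(np.array(p)-T[:3,3]); q=K@[q[0],-q[1],-q[2]]; return q[:2]/q[2]
E
python3 - <<'E'
from h import *
for n in('top','side'):
    c=cam(n,f'pics/{n}0.png'); print({k:v for k,v in c.items() if k!='pixels'})
print(env.get_state())
E
```

```text
{'mtx': array([[355.90279626,   0.        , 256.52214645],
       [  0.        , 355.90279626, 189.88968131],
       [  0.        ,   0.        ,   1.        ]]), 'cam_to_world': array([[ 1.26256870e-04,  9.96561539e-01, -8.28557914e-02,
         4.77832506e-01],
       [-9.99961535e-01, -6.00826820e-04, -8.75029858e-03,
         2.78614779e-02],
       [-8.76999301e-03,  8.28537091e-02,  9.96523131e-01,
         1.28608522e+00],
       [ 0.00000000e+00,  0.00000000e+00,  0.00000000e+00,
         1.00000000e+00]])}
{'mtx': array([[428.37415956,   0.        , 253.42234851],
       [  0.        , 428.37415956, 189.57052188],
       [  0.        ,   0.        ,   1.        ]]), 'cam_to_world': array([[-0.77740095,  0.37924342, -0.50181889,  0.02441525],
       [-0.62888183, -0.48443487,  0.60813692,  0.70752676],
       [-0.01246665,  0.78835099,  0.61509942,  0.784367  ],
       [ 0.        ,  0.        ,  0.        ,  1.        ]])}
{'clock': 0.1, 'joint_pos': array([-1.33558765e+00,  3.13914297e-01,  4.51280141e-02,  1.30360205e+00,
        1.08896087e-05,  1.43120829e+00]), 'qvel': array([-1.15600965e-03, -1.70538321e-03,  1.95983635e-03, -9.74361451e-04,
        5.17538837e-06, -1.94228122e-04]), 'tau': array([ 2.23448966e-03, -4.81726849e+01,  2.99244243e+01,  1.28367869e-02,
       -1.52795342e-04, -1.17711153e-05]), 'tcp_pos': array([ 0.21038245, -0.53459877,  0.19471883]), 'orientation': array([-7.95352445e-04,  9.82491943e-01,  1.86303375e-01, -3.26040235e-05]), 'wrist_force': array([-1.08729669,  0.36695966,  1.05273361]), 'ft_torque': array([-0.01019891,  0.03057537,  0.05780992]), 'grip_force': 0.0, 'finger_gap': 0.08533399888809659}
```

View pics/top0.png

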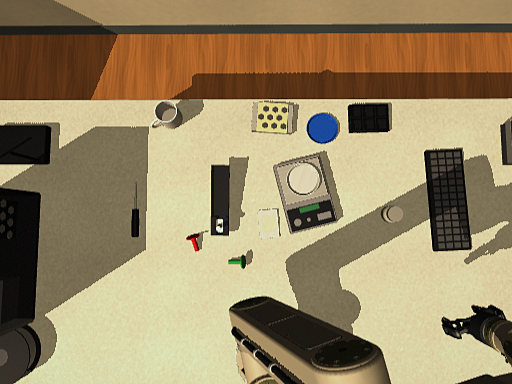

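View pics/side0.png

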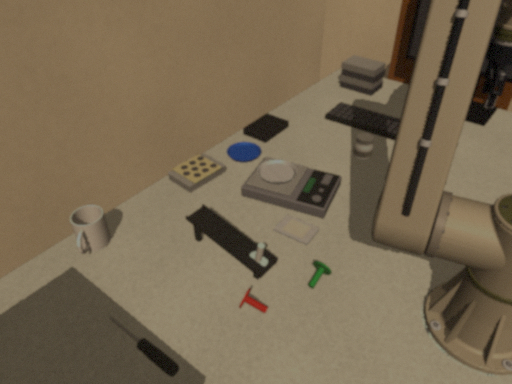

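The top view shows the scale near (308,192), its dish at (303,179), the chute at (220,200), and the white foot at about (220,226). I'll enlarge both.

```bash
python3 - <<'E'
import cv2
a=cv2.imread('pics/top0.png')[145:245,200:350]; cv2.imwrite('pics/t0c.png',cv2.resize(a,None,fx=5,fy=5,interpolation=cv2.INTER_CUBIC))
a=cv2.imread('pics/side0.png')[150:280,180:350]; cv2.imwrite('pics/s0c.png',cv2.resize(a,None,fx=4.5,fy=4.5,interpolation=cv2.INTER_CUBIC))
E
```

```text
(no output)
```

View pics/t0c.png

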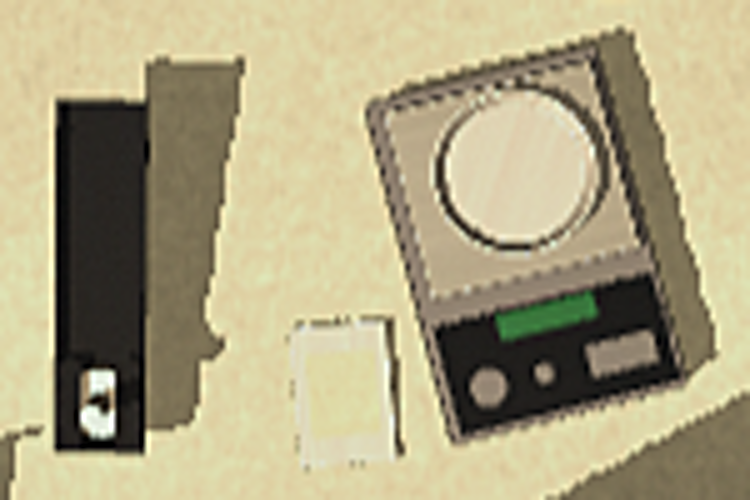

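View pics/s0c.png

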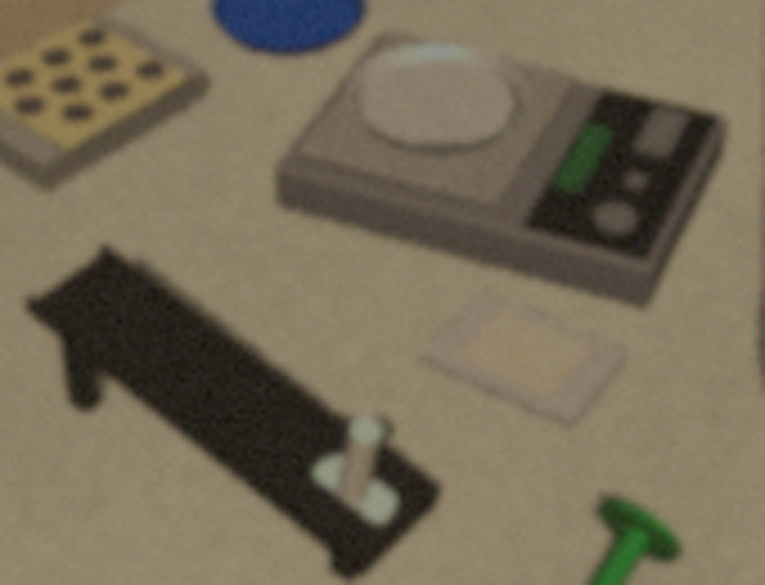

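Top crop: tare key at (488,388), power key at (545,373), record key at (621,355), dish centre at about (520,167). The chute spans columns 55 to 145 and rows 100 to 452, with the foot at (97,403). Side crop: stem top at (367,428). The scale is turned by about 0.25 rad.

```bash
python3 - <<'E'
from h import *
t=cam('top');s=cam('side')
def tri(a,b):
    o1,d1=ray(t,*a);o2,d2=ray(s,*b)
    x=np.linalg.lstsq(np.c_[d1,-d2],o2-o1,rcond=None)[0]; p,q=o1+d1*x[0],o2+d2*x[1]; return (p+q)/2,np.linalg.norm(p-q)
def T(u,v): return ((u+.5)/5-.5+200,(v+.5)/5-.5+145)
def S(u,v): return ((u+.5)/4.5-.5+180,(v+.5)/4.5-.5+150)
np.set_printoptions(precision=4,suppress=True)
for n,a,b,z in (('tare',(488,388),(615,217),.043),('rec',(621,355),(661,132),.043),('pow',(545,373),(636,181),.043),('dish',(520,167),(436,95),.055)):
    print(n,onz(t,*T(*a),z),onz(s,*S(*b),z),tri(T(*a),S(*b)))
# chute contour
im=t['pixels'].astype(int); m=((im.max(2)<70)).astype(np.uint8)*255
m[:, :205]=0;m[:,235:]=0;m[:160]=0;m[240:]=0
m=cv2.morphologyEx(m,cv2.MORPH_CLOSE,np.ones((9,9)))
c=max(cv2.findContours(m,0,1)[0],key=cv2.contourArea); print(cv2.minAreaRect(c))
for v in range(165,237,6):
    r=np.where(m[v])[0]; print(v,r.min() if len(r) else 0,r.max() if len(r) else 0,end='; ')
r=np.where(m.any(1))[0];print(r.min(),r.max())
b=cv2.boxPoints(cv2.minAreaRect(c));print(b)
print('stemtop side z=.088',onz(s,*S(367,428),.088))
im=t['pixels'][214:236,208:234]; print(im.min(2))
E
```

```text
tare [ 0.4684 -0.1026  0.043 ] [ 0.4706 -0.103   0.043 ] (array([ 0.4691, -0.102 ,  0.0443]), np.float64(0.001650997716412429))
rec [ 0.4913 -0.1953  0.043 ] [ 0.494  -0.1948  0.043 ] (array([ 0.4924, -0.1944,  0.044 ]), np.float64(0.0025702521015613256))
pow [ 0.4788 -0.1423  0.043 ] [ 0.4795 -0.1412  0.043 ] (array([ 0.4793, -0.1421,  0.0425]), np.float64(0.001121165315130669))
dish [ 0.6216 -0.125   0.055 ] [ 0.6227 -0.1251  0.055 ] (array([ 0.6219, -0.1247,  0.0555]), np.float64(0.0008607537934699922))
((220.0, 199.5), (69.0, 18.0), 90.0)
165 212 229; 171 211 229; 177 211 229; 183 211 228; 189 211 228; 195 211 228; 201 211 228; 207 211 228; 213 211 228; 219 211 228; 225 211 228; 231 211 228; 165 234
[[211. 165.]
 [229. 165.]
 [229. 234.]
 [211. 234.]]
stemtop side z=.088 [0.4508 0.1663 0.088 ]
[[173 182 195  20  13  18  37  36  33  34  32  32  33  34  34  34  34  36
   34  35  11  95  87  85  83  86]
 [177 184 193  22  15  16  26  24  26  25  25  32  34  35  34  35  34  34
   22  31  14  97  86  84  83  87]
 [177 184 164  16  10  25  22  15  17  18  16  32  33  35  32  34  35  36
[... 1407 characters left out ...]
19  25  34
   33  36   0  95  88  83  81  84]
 [117 192 151  21  29  34  30  17 104 193 234 225 223 230 255  20  25  36
   34  39   0  93  79  74  75  76]
 [145 187 151  19  27  34  31  28  31  83 215 204 243 211 197  22  27  32
   34  34   0 169 157 148 149 150]
 [182 182 151  20  28  32  30  31  13  10 112 101 155 113  75  24  31  31
   33  36   0 199 182 176 170 175]
 [176 185 152  17  27  28  30  32  12   6   0   0   0   0   0  29  32  31
   33  36   0 197 169 169 167 170]
 [177 182 144   6  10  16  16  19   0  12   8   7   6   8   8  21  24  23
   18  27  17 198 169 169 172 172]
 [172 173 163  97 105 110 112 112 108 108 114 113 114 113 110  74  76  75
   76  80  57 190 172 173 176 174]]
```

```bash
python3 - <<'E'
from h import *
np.set_printoptions(precision=4,suppress=True)
t=cam('top');s=cam('side');g=t['pixels'].min(2).astype(float)
A=.18
# left wall top outer edge: subpixel col per row; z depends on x along the chute
x0=.425
for it in range(2):
  P=[]
  for v in list(range(170,206,4))+list(range(214,232,3)):
    r=g[v,206:214]; bg=r[:3].mean(); dk=25; u=205.5+((r-dk)/(bg-dk)).clip(0,1).sum()
    p=onz(t,u,v,.05)
    for _ in range(3):
        xs=(p[0]-x0); h=.012 if xs<.059 else .006
        p=onz(t,u,v,.028+xs*np.tan(A)+h/np.cos(A))
    P.append(p)
  P=np.array(P); k=np.polyfit(P[:,0],P[:,1],1); yaw=np.arctan(k[0])
  # low end: outer face top of stop z~.036; bottom row edge
  c=g[228:238,212:227].mean(1); print(c)
  low=onz(t,219,234.95,.028+.009-.001)
  print(yaw,'low end outer',low,np.polyval(k,low[0])-.031,P[[0,-1]])
for z,r in ((.035,218.6),(.035,232.2)): print(onz(t,219,r,z))
# stem top in side
S=lambda u,v:((u+.5)/4.5-.5+180,(v+.5)/4.5-.5+150)
print(onz(s,*S(367,428),.089))
print('chute side corners low', onz(s,*S(440,490),.04),onz(s,*S(108,245),.077),onz(s,*S(28,302),.077))
E
```

```text
[119.6667 119.6    112.2667  94.4     55.2667  17.2     12.9333 100.7333
 165.4    177.0667]
-0.012078316871770802 low end outer [0.424  0.1698 0.036 ] 0.16852522062136724 [[0.6472 0.1965 0.0745]
 [0.4448 0.1991 0.0438]]
[119.6667 119.6    112.2667  94.4     55.2667  17.2     12.9333 100.7333
 165.4    177.0667]
-0.012078316871770802 low end outer [0.424  0.1698 0.036 ] 0.16852522062136724 [[0.6472 0.1965 0.0745]
 [0.4448 0.1991 0.0438]]
[0.4809 0.1704 0.035 ]
[0.4335 0.17   0.035 ]
[0.4502 0.1671 0.089 ]
chute side corners low [0.4226 0.1408 0.04  ] [0.6645 0.1346 0.077 ] [0.6649 0.1974 0.077 ]
```

Scene located. First I move over the tare key with the jaw shut.

>>> {"api": "jog_arm", "payload": {"rows": [[6.46,10.8,0,0,0,-1.25],[6.46,10.8,0,0,0,-1.25],[6.46,10.8,0,0,0,-1.25],[6.46,10.8,0,0,0,-1.25],[6.46,10.8,0,0,0,-1.25],[6.46,10.8,0,0,0,-1.25],[6.46,10.8,0,0,0,-1.25],[6.46,10.8,0,0,0,-1.25],[6.46,10.8,0,0,0,-1.25],[6.46,10.8,0,0,0,-1.25],[6.46,10.8,0,0,0,-1.25],[6.46,10.8,0,0,0,-1.25]], "jaw": 1, "force": 40}}

```text
clock: 1.3
tcp_pos: [0.4679, -0.1041, 0.1958]
orientation: [0.0, 0.993, 0.122, 0.0]
wrist_force: [0.7, -0.5, -0.3]
finger_gap: -0.0001
grip_force: 0.0
```

>>> {"api": "jog_arm", "payload": {"rows": [[0.03,0.04,-1,0,0,0],[0.03,0.04,-2,0,0,0],[0.03,0.04,-2.8,0,0,0],[0.03,0.04,-3.4,0,0,0],[0.03,0.04,-3.6,0,0,0],[0.03,0.04,-3.6,0,0,0],[0.03,0.04,-3.6,0,0,0]]}}

```text
clock: 1.88
tcp_pos: [0.4687, -0.1047, 0.0522]
orientation: [0.0, 0.993, 0.122, 0.0]
wrist_force: [0.1, 0.0, 0.5]
finger_gap: -0.0003
grip_force: 0.0
```

```bash
python3 - <<'E'
from h import *
import cv2
c=cam('side'); cv2.imwrite('pics/s1.png',cv2.resize(c['pixels'][120:260,220:400,::-1],None,fx=4,fy=4,interpolation=2))
c=cam('top')
s=env.get_state();print(s['tcp_pos'],s['wrist_force'],s['orientation'])
E
```

```text
[ 0.46994434 -0.10525587  0.05338009] [ 0.15050054 -0.54464267  0.2465319 ] [8.54993771e-04 9.92592901e-01 1.21476540e-01 1.43261628e-03]
```

View pics/s1.png

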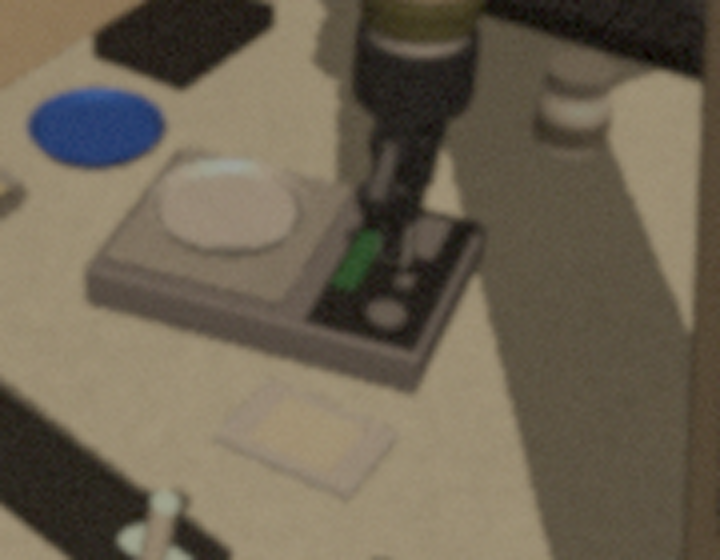

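The side crop shows the visible fingertip near (405,262), while the tare key is at (387,313). I'll check this against the projected TCP and the top view.

```bash
python3 - <<'E'
from h import *
c=cam('side');d=cam('top'); p=env.get_state()['tcp_pos']
a=proj(c,p);b=proj(d,p);print(a,b,(a-[220,120])*4,proj(c,[.469,-.1023,.043]))
A=cv2.resize(c['pixels'][150:215,285:350,::-1],(400,400),interpolation=2)
B=cv2.resize(d['pixels'][175:240,270:335,::-1],(400,400),interpolation=2)
k=400/65
for I,q in((A,a-[285,150]),(B,b-[270,175])): cv2.drawMarker(I,tuple(int(x) for x in (q+.5)*k),(0,0,255),0,14)
cv2.imwrite('pics/p2.png',np.clip(np.hstack([A,B]).astype(float)*1.6,0,255))
E
```

```text
[317.24301515 194.57813004] [298.26812674 221.8024942 ] [388.97206061 298.31252015] [316.64261655 198.17867522][ WARN:0@1.286] global loadsave.cpp:1063 imwrite_ Unsupported depth image for selected encoder is fallbacked to CV_8U.
```

View pics/p2.png

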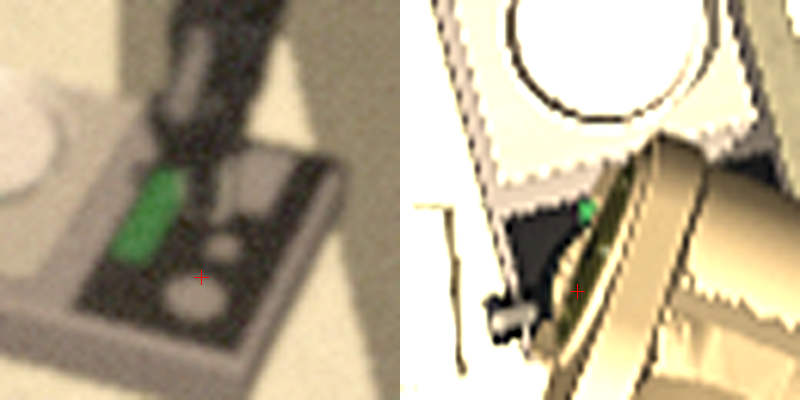

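The fingertip looks offset from the projected TCP in the side view. I'll compare it with the start picture, where the gripper is unobstructed, and lift the arm for a clear view.

```bash
python3 - <<'E'
from h import *
d=cam('top');c=cam('side')
b=proj(d,[.2104,-.5346,.1947]);a=proj(c,[.2104,-.5346,.1947]);print(b,a)
B=cv2.imread('pics/top0.png')[290:355,430:512]; B=cv2.resize(B,None,fx=4.8,fy=4.8,interpolation=2)
q=((b-[430,290])+.5)*4.8
cv2.drawMarker(B,tuple(int(x) for x in q),(0,0,255),0,14)
# difference of side view now vs start
I=cv2.imread('pics/side0.png').astype(int);J=c['pixels'][:,:,::-1].astype(int)
D=np.abs(I-J).sum(2)[130:215,270:350].clip(0,150)*1.7
D=cv2.resize(D.astype(np.uint8),None,fx=4.8,fy=4.8,interpolation=0);D=cv2.cvtColor(D,8)
q=(proj(c,env.get_state()['tcp_pos'])-[270,130]+.5)*4.8
cv2.drawMarker(D,tuple(int(x) for x in q),(0,0,255),0,14)
h=max(B.shape[0],D.shape[0]); P=lambda X:cv2.copyMakeBorder(X,0,h-X.shape[0],0,0,0)
cv2.imwrite('pics/p3.png',np.hstack([P(B),P(D)]))
E
```

```text
[448.47534592 309.56321829] [481.12051539 116.23154286]
```

View pics/p3.png

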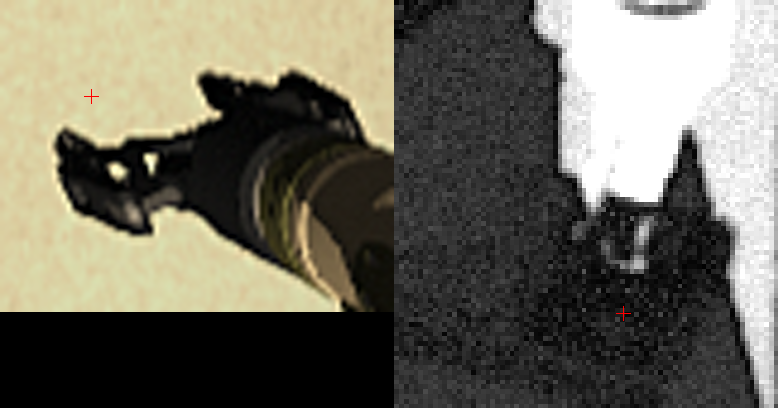

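The start top view shows the finger tips displaced radially. Side difference shows the visible tip about 10 px above the TCP mark. To settle where the tip really is, I'll touch it down gently on bare desk in front of the scale.

>>> {"api": "jog_arm", "payload": {"rows": [[0,0,0.6,0,0,0],[-1,0,0.6,0,0,0],[-2,0,0.6,0,0,0],[-2.5,0,0.3,0,0,0],[-2.5,0,0,0,0,0],[-2.5,0,-0.4,0,0,0],[-2.5,0,-0.6,0,0,0],[-2.5,0,-0.8,0,0,0],[-2.5,0,-0.8,0,0,0]]}}

```text
clock: 2.93
tcp_pos: [0.3679, -0.1042, 0.0187]
orientation: [-0.0, 0.993, 0.122, -0.001]
wrist_force: [0.2, 0.1, -0.3]
finger_gap: 0.0001
grip_force: 0.0
```

```bash
python3 - <<'E'
from h import *
c=cam('side');d=cam('top');s=env.get_state();p=s['tcp_pos'];print(p,s['wrist_force'])
k=6
def mk(c,n):
    a=proj(c,p).round().astype(int); o=a-[30,45] if n else a-[30,33]
    h=66
    A=cv2.resize(c['pixels'][o[1]:o[1]+h,o[0]:o[0]+60,::-1],None,fx=k,fy=k,interpolation=2)
    cv2.drawMarker(A,tuple(int(x) for x in (proj(c,p)-o+.5)*k),(0,0,255),0,14);print(o);return A
A=np.hstack([mk(c,1),mk(d,0)]);cv2.imwrite('pics/p4.png',np.clip(A*1.5,0,255).astype(np.uint8))
E
```

```text
[ 0.36859998 -0.10447095  0.01965168] [-0.02715938 -0.14114459 -0.13043214]
[319 174]
[267 218]
```

View pics/p4.png

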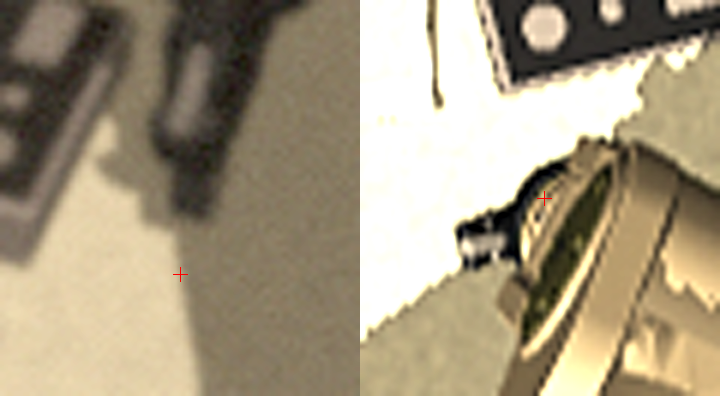

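The tip is at (190,215) in the side crop, against the TCP mark at (180,275), so it sits about 10 px high. Next I lower it gently to find contact.

>>> {"api": "jog_arm", "payload": {"rows": [[0,0,-0.2,0,0,0],[0,0,-0.35,0,0,0],[0,0,-0.4,0,0,0],[0,0,-0.4,0,0,0]]}}

```text
clock: 3.37
tcp_pos: [0.3678, -0.1041, 0.0029]
orientation: [-0.0, 0.993, 0.122, -0.001]
wrist_force: [-0.4, -0.4, -0.1]
finger_gap: 0.0004
grip_force: 0.0
```

>>> {"api": "jog_arm", "payload": {"rows": [[0,0,-0.05,0,0,0],[0,0,-0.08,0,0,0],[0,0,-0.08,0,0,0]]}}

```text
clock: 3.62
tcp_pos: [0.3683, -0.1044, 0.0002]
orientation: [0.0, 0.993, 0.122, -0.0]
wrist_force: [-0.0, -0.6, 0.6]
finger_gap: 0.0002
grip_force: 0.0
```

>>> {"api": "jog_arm", "payload": {"rows": [[0,0,-0.04,0,0,0],[0,0,-0.08,0,0,0],[0,0,-0.08,0,0,0]]}}

```text
clock: 3.87
tcp_pos: [0.3682, -0.1044, -0.0031]
orientation: [-0.0, 0.993, 0.122, -0.0]
wrist_force: [-0.4, -0.3, 0.8]
finger_gap: -0.0
grip_force: 0.0
```

```bash
python3 - <<'E'
from h import *
c=cam('side');s=env.get_state();p=s['tcp_pos'];print(p,s['wrist_force'])
a=proj(c,p);print(a)
g=c['pixels'][int(a[1])-24:int(a[1])+6,int(a[0])-12:int(a[0])+16].max(2);print(int(a[1])-24,int(a[0])-12);print(g)
E
```

```text
[ 0.36824911 -0.10439159 -0.00297163] [-0.35312805  0.14008171 -0.21170511]
[347.6606771  225.67726955]
201 335
[[155 153 143 115  96  93  85  73  54  47  64  78  88  88  80  70  54  48
   42  38  33  37  52  81  88  93  93  93]
 [155 152 139 118 103  93  84  72  53  47  57  76  81  84  73  58  49  42
   40  32  32  45  67  83  93  92  92  91]
 [152 143 129 114 101  95  88  74  50  38  52  62  66  66  63  51  42  42
   40  29  42  53  76  85  93  96  90  94]
 [143 125 110 103  96  94  89  81  55  34  42  46  54  51  44  44  38  38
   42  26  44  65  83  90  92  95  94  91]
 [123 105  99  92  96  89  89  81  63  43  34  36  41  37  29  38  26  38
   36  35  56  71  86  92  92  92  90  89]
 [121 101  94  94  92  90  91  86  70  50  39  36  31  24  25  28  28  35
   32  35  57  80  89  91  89  91  93  90]
 [122 102  98  92  92  93  88  89  81  67  57  44  36  32  32  29  34  30
   38  45  67  83  89  92  91  92  91  92]
 [138 124 113  99 100  93  93  91  88  83  79  66  42  32  36  30  27  31
   36  55  70  82  90  88  88  92  91  91]
 [147 142 131 115 103  97  96  96  93  89  90  75  5
[... 1822 characters left out ...]
154 153 152 153 155 154 151 154 156 156 157 158 152 141 114  95  91  91
   91  92  92  86  89  93  90  92  92  90]
 [152 153 152 155 154 151 151 154 155 157 156 155 153 142 123 100  90  90
   93  90  93  94  92  90  92  91  91  93]
 [154 156 154 154 151 152 154 153 155 153 157 154 151 147 133 111  92  92
   90  87  90  92  92  94  91  90  94  91]
 [154 155 154 154 151 150 149 154 155 155 152 152 151 148 139 113  91  92
   93  90  91  89  91  94  91  92  91  93]
 [153 153 153 155 152 151 153 152 155 152 152 152 154 149 139 112  96  89
   89  91  91  92  89  89  90  91  93  91]
 [153 153 156 154 153 153 152 151 153 154 151 153 151 148 141 115  94  95
   87  93  91  92  94  91  89  89  91  90]]
```

There's still no contact at z = -3 mm, so the real fingertips end well above the reported TCP. I'll keep lowering slowly.

>>> {"api": "jog_arm", "payload": {"rows": [[0,0,-0.1,0,0,0],[0,0,-0.2,0,0,0],[0,0,-0.3,0,0,0],[0,0,-0.35,0,0,0],[0,0,-0.35,0,0,0]]}}

```text
clock: 4.33
tcp_pos: [0.3678, -0.1041, -0.0175]
orientation: [-0.0, 0.993, 0.122, -0.001]
wrist_force: [0.2, -0.1, 0.3]
finger_gap: 0.0002
grip_force: 0.0
```

>>> {"api": "jog_arm", "payload": {"rows": [[0,0,-0.04,0,0,0],[0,0,-0.08,0,0,0],[0,0,-0.08,0,0,0]]}}

```text
clock: 4.58
tcp_pos: [0.3683, -0.1044, -0.0203]
orientation: [-0.0, 0.993, 0.122, -0.0]
wrist_force: [-0.4, -1.1, 0.2]
finger_gap: -0.0
grip_force: 0.0
```

>>> {"api": "jog_arm", "payload": {"rows": [[0,0,-0.04,0,0,0],[0,0,-0.06,0,0,0],[0,0,-0.06,0,0,0]]}}

```text
clock: 4.83
tcp_pos: [0.3683, -0.1044, -0.0226]
orientation: [0.0, 0.993, 0.122, -0.0]
wrist_force: [-0.6, 0.4, -0.1]
finger_gap: -0.0001
grip_force: 0.0
```

```bash
python3 - <<'E'
from h import *
c=cam('side');s=env.get_state();p=s['tcp_pos'];print(p,s['wrist_force'])
a=proj(c,p);print(a); g=c['pixels'].max(2)[int(a[1])-20:int(a[1])+3,int(a[0])-10:int(a[0])+14];print(int(a[1])-20,int(a[0])-10);print(g)
for v in (219,220,221,222,223):print(onz(c,350,v,0))
E
```

```text
[ 0.36828992 -0.10440225 -0.02252632] [ 0.65460005 -0.67222781  0.07173506]
[346.76415716 230.97525806]
210 336
[[111  95  90  91  88  80  61  41  39  44  50  51  48  40  37  37  38  36
   49  68  86  90  92  93]
 [109  95  92  94  92  83  71  53  38  39  35  36  39  40  32  26  36  38
   51  75  89  90  93  90]
 [122 103  96  94  89  87  78  60  44  41  37  37  33  35  29  30  36  42
   59  80  87  93  91  88]
 [136 119 105  97  96  97  87  75  58  50  41  32  32  25  31  35  33  49
   67  81  90  93  91  90]
 [149 135 121 111 106 109 100  88  81  65  53  38  35  29  36  37  39  48
   74  86  91  92  93  91]
 [148 146 140 133 131 130 118  97  94  76  58  39  40  38  37  33  48  57
   77  87  91  89  88  93]
 [152 152 150 147 147 145 130 108  88  76  59  44  39  40  31  43  44  64
   80  88  93  93  91  92]
 [153 154 154 154 155 152 141 113  96  75  52  38  39  41  36  42  52  64
   85  90  91  93  89  95]
 [155 155 154 155 155 155 141 117  95  71  48  41  34  36  46  50  57  70
   83  90  93  90  92  95]
 [154 152 153 155 155 152 143 120  94  66  47  39  36  40  37  49  61  74
   87
[... 861 characters left out ...]
52 154 156 151 149 141 121 102  92  92  91
   90  88  95  91  94  90]
 [154 156 154 154 155 153 154 150 155 155 152 149 147 131 107  94  91  91
   92  93  89  94  89  92]
 [154 155 154 153 155 155 154 153 156 152 151 152 150 139 113  93  91  93
   91  94  92  92  90  91]
 [155 154 153 154 155 154 152 152 154 151 152 150 149 136 114  99  90  94
   92  87  89  90  91  94]
 [156 153 153 152 155 154 154 152 152 151 152 148 150 140 114  96  93  93
   90  93  95  94  92  94]]
[ 3.75124264e-01 -1.28855622e-01 -1.11022302e-16]
[ 3.73136124e-01 -1.25255384e-01  1.11022302e-16]
[ 0.37115881 -0.12167476  0.        ]
[ 3.69192243e-01 -1.18113577e-01  1.11022302e-16]
[ 0.36723633 -0.11457169  0.        ]
```

>>> {"api": "jog_arm", "payload": {"rows": [[0,0,-0.04,0,0,0],[0,0,-0.08,0,0,0],[0,0,-0.12,0,0,0],[0,0,-0.12,0,0,0]]}}

```text
clock: 5.22
tcp_pos: [0.3681, -0.1043, -0.0276]
orientation: [-0.0, 0.993, 0.122, -0.0]
wrist_force: [0.1, 0.6, 0.4]
finger_gap: -0.0003
grip_force: 0.0
```

>>> {"api": "jog_arm", "payload": {"rows": [[0,0,-0.04,0,0,0],[0,0,-0.06,0,0,0],[0,0,-0.06,0,0,0]]}}

```text
clock: 5.47
tcp_pos: [0.3682, -0.1044, -0.0299]
orientation: [-0.0, 0.993, 0.122, -0.0]
wrist_force: [0.5, 0.9, 0.1]
finger_gap: 0.0003
grip_force: 0.0
```

>>> {"api": "jog_arm", "payload": {"rows": [[0,0,-0.04,0,0,0],[0,0,-0.06,0,0,0],[0,0,-0.06,0,0,0]]}}

```text
clock: 5.72
tcp_pos: [0.3682, -0.1044, -0.0323]
orientation: [-0.0, 0.993, 0.122, -0.0]
wrist_force: [-0.7, 0.1, -0.2]
finger_gap: 0.0002
grip_force: 0.0
```

>>> {"api": "jog_arm", "payload": {"rows": [[0,0,-0.03,0,0,0],[0,0,-0.05,0,0,0],[0,0,-0.05,0,0,0]]}}

```text
clock: 5.97
tcp_pos: [0.3682, -0.1044, -0.0342]
orientation: [-0.0, 0.993, 0.122, -0.0]
wrist_force: [-0.4, -1.3, -0.3]
finger_gap: 0.0003
grip_force: 0.0
```

>>> {"api": "jog_arm", "payload": {"rows": [[0,0,-0.03,0,0,0],[0,0,-0.05,0,0,0],[0,0,-0.05,0,0,0]]}}

```text
clock: 6.22
tcp_pos: [0.3684, -0.1045, -0.0358]
orientation: [0.0, 0.993, 0.122, 0.0]
wrist_force: [-0.8, 0.4, 6.0]
finger_gap: -0.0001
grip_force: 2.8
```

>>> {"api": "jog_arm", "payload": {"rows": [[0,0,-0.03,0,0,0],[0,0,-0.05,0,0,0],[0,0,-0.05,0,0,0]]}}

```text
clock: 6.47
tcp_pos: [0.3685, -0.1045, -0.0359]
orientation: [0.0, 0.993, 0.122, 0.0]
wrist_force: [-9.4, 4.3, 35.6]
finger_gap: 0.0001
grip_force: 17.5
```

Contact comes at a reported z of about -0.0357, so the true tip sits 36 mm above the reported TCP. I'll back off and measure the lateral offset from the side view.

>>> {"api": "jog_arm", "payload": {"rows": [[0,0,0.06,0,0,0],[0,0,0.06,0,0,0]]}}

```text
clock: 6.63
tcp_pos: [0.369, -0.1047, -0.035]
orientation: [0.001, 0.993, 0.122, 0.001]
wrist_force: [-0.4, -0.6, 0.6]
finger_gap: 0.0004
grip_force: 0.0
```

```bash
python3 - <<'E'
from h import *
c=cam('side');s=env.get_state();p=s['tcp_pos'];print(p,s['wrist_force'],s['orientation'],s['joint_pos'])
a=proj(c,p+[0,0,.036]);print(a)
g=c['pixels'].max(2)[int(a[1])-10:int(a[1])+8,int(a[0])-10:int(a[0])+14];print(int(a[1])-10,int(a[0])-10);print(g)
for u in (348,350,352):
  for v in (222,224,226):print(u,v,onz(c,u,v,0))
E
```

```text
[ 0.3687805  -0.10463834 -0.03540006] [0.46764713 0.56855863 0.47498957] [3.46627278e-04 9.92573312e-01 1.21646553e-01 4.65882553e-04] [-4.86680839e-01  1.79449787e-01 -7.75936581e-01  6.14249145e-01
 -3.60377975e-05  2.41101458e+00]
[347.69392824 224.56358856]
214 337
[[ 93  95  93  86  72  48  38  42  46  50  46  41  38  36  37  25  40  67
   86  91  94  94  93  94]
 [110 100  93  88  77  57  37  42  42  33  38  36  30  38  33  34  51  72
   83  91  90  91  90  90]
 [128 110 101  96  88  67  56  47  39  37  33  32  31  37  32  44  63  83
   88  91  91  90  89  90]
 [144 126 119 116 108  94  80  65  47  35  30  34  32  33  37  43  69  87
   94  92  93  93  93  92]
 [151 146 144 143 134 119  99  81  64  35  35  35  32  34  40  54  72  86
   91  91  93  89  95  90]
 [154 153 154 154 151 135 109  83  64  41  37  38  33  35  47  60  75  88
   93  92  90  93  93  94]
 [155 155 156 155 152 140 114  84  58  40  40  41  39  42  54  61  82  87
   91  93  92  94  91  94]
 [156 154 156 155 151 143 116  82  55  40  41  33  35  44  56  66  82  88
   89  92  95  93  91  92]
 [154 158 155 156 151 
[... 762 characters left out ...]
90  91  94  87  91  87]
 [156 154 154 153 154 154 153 153 155 153 152 143 123 104  94  94  95  93
   90  90  92  93  92  90]
 [155 153 154 155 153 153 154 152 152 152 151 147 130 105  90  91  90  89
   95  95  94  91  92  92]]
348 222 [ 0.37342371 -0.1147854   0.        ]
348 224 [ 3.69499250e-01 -1.07738140e-01  1.11022302e-16]
348 226 [ 0.36561697 -0.10076663  0.        ]
350 222 [ 3.69192243e-01 -1.18113577e-01  1.11022302e-16]
350 224 [ 3.65290976e-01 -1.11048940e-01  1.11022302e-16]
350 226 [ 0.36143164 -0.10406023  0.        ]
352 222 [ 0.3649615  -0.12144118  0.        ]
352 224 [ 3.61083421e-01 -1.14359173e-01  1.11022302e-16]
352 226 [ 3.57247017e-01 -1.07353269e-01 -1.11022302e-16]
```

The tip at contact agrees with the TCP in xy within about 4 mm, so the offset is purely along z, 36 mm. Back to the tare key.

>>> {"api": "jog_arm", "payload": {"rows": [[0,0,1,0,0,0],[0.5,0,1.6,0,0,0],[1.5,0.05,1.6,0,0,0],[2.3,0.05,1.6,0,0,0],[2.51,0.05,1.5,0,0,0],[2.51,0.05,1.3,0,0,0],[2.51,0.05,1.2,0,0,0],[2.51,0.05,1.15,0,0,0],[2.51,0.05,1.15,0,0,0],[2.51,0.05,1.15,0,0,0]]}}

```text
clock: 7.52
tcp_pos: [0.467, -0.1021, 0.0098]
orientation: [-0.0, 0.993, 0.121, -0.001]
wrist_force: [0.4, -0.2, -0.6]
finger_gap: -0.0001
grip_force: 0.0
```

>>> {"api": "jog_arm", "payload": {"rows": [[0,0,-0.03,0,0,0],[0,0,-0.06,0,0,0],[0,0,-0.06,0,0,0]]}}

```text
clock: 7.77
tcp_pos: [0.4686, -0.1025, 0.008]
orientation: [0.0, 0.993, 0.121, 0.0]
wrist_force: [-0.6, -0.5, 0.3]
finger_gap: -0.0
grip_force: 0.0
```

>>> {"api": "jog_arm", "payload": {"rows": [[0,0,-0.02,0,0,0],[0,0,-0.04,0,0,0],[0,0,-0.04,0,0,0]]}}

```text
clock: 8.02
tcp_pos: [0.4689, -0.1026, 0.0066]
orientation: [0.0, 0.993, 0.122, 0.0]
wrist_force: [-0.6, -0.5, 3.6]
finger_gap: -0.0003
grip_force: 2.0
```

>>> {"api": "jog_arm", "payload": {"rows": [[0,0,-0.02,0,0,0],[0,0,-0.02,0,0,0]]}}

```text
clock: 8.18
tcp_pos: [0.4689, -0.1026, 0.006]
orientation: [0.0, 0.993, 0.122, 0.0]
wrist_force: [-1.4, 0.6, 8.0]
finger_gap: -0.0003
grip_force: 3.8
```

>>> {"api": "jog_arm", "payload": {"rows": [[0,0,0,0,0,0],[0,0,0,0,0,0],[0,0,0,0,0,0],[0,0,0,0,0,0],[0,0,0,0,0,0]]}}

```text
clock: 8.6
tcp_pos: [0.4689, -0.1026, 0.0061]
orientation: [0.0, 0.993, 0.122, 0.0]
wrist_force: [-2.3, 0.8, 7.4]
finger_gap: -0.0002
grip_force: 3.5
```

```bash
python3 - <<'E'
from h import *
I=cv2.imread('pics/side0.png')[:,:,::-1]
c=cam('side')['pixels']
for P in (I,c):
    q=P[176:194,303:318].astype(int); m=(q[:,:,1]>q[:,:,0]+25); print(m.sum(),q[m].mean(0))
print(env.get_state()['wrist_force'])
E
```

```text
38 [44.07894737 71.63157895 37.84210526]
16 [45.375  75.25   40.5625]
[-2.4587899   0.660679    7.24876866]
```

>>> {"api": "jog_arm", "payload": {"rows": [[0,0,0.8,0,0,0],[0,0,1.8,0,0,0],[0,0.8,2.5,0,0,-1],[-0.2,1.8,2.5,0,0,-2],[-0.2,2.8,2.5,0,0,-2.45],[-0.2,3.8,2.5,0,0,-2.45],[-0.2,4.8,2.5,0,0,-2.45],[-0.2,5.8,2.5,0,0,-2.45],[-0.2,6.5,2.5,0,0,-2.45],[-0.2,6.78,2.5,0,0,-2.45],[-0.2,6.78,2.5,0,0,-2.45],[-0.2,6.78,2.5,0,0,-2.45]], "jaw": -0.18}}

```text
clock: 9.65
tcp_pos: [0.4633, 0.1096, 0.1054]
orientation: [-0.016, 1.0, 0.02, -0.001]
wrist_force: [-0.1, -0.3, 0.3]
finger_gap: 0.0505
grip_force: 0.0
```

>>> {"api": "jog_arm", "payload": {"rows": [[0,0,0,0,-1,0],[0,0,0,0,-1.72,0],[0,0,0,0,-1.72,0],[0,0,0,0,-1.72,0]]}}

```text
clock: 9.98
tcp_pos: [0.4618, 0.1083, 0.1054]
orientation: [-0.015, 0.996, 0.023, 0.088]
wrist_force: [0.9, -0.4, 0.5]
finger_gap: 0.0505
grip_force: 0.0
```

```bash
python3 - <<'E'
from h import *
I=cv2.imread('pics/side0.png')[:,:,::-1]
c=cam('side');J=c['pixels']
for P in (I,J):
    q=P[170:200,295:325].astype(int); m=(q[:,:,1]>q[:,:,0]+20); print(m.sum(),q[m].mean(0),q.mean((0,1)))
from scipy.spatial.transform import Rotation as R
s=env.get_state();p=s['tcp_pos'];z=R.from_quat(np.roll(s['orientation'],-1)).as_matrix();print(p,z)
tipT=p-.036*z[:,2];tipW=p+[0,0,.036];a,b=proj(c,tipT),proj(c,tipW);print(a,b)
o=np.array([205,160])
A=cv2.resize(J[160:280,205:325,::-1],None,fx=5,fy=5,interpolation=2)
for q,k in((a,(0,0,255)),(b,(255,0,0))):cv2.drawMarker(A,tuple(int(x) for x in (q-o+.5)*5),k,0,14)
cv2.imwrite('pics/p5.png',np.clip(A*1.5,0,255).astype(np.uint8))
E
```

```text
70 [43.94285714 69.47142857 37.25714286] [64.80888889 60.92       48.89222222]
80 [42.9   71.6   37.575] [50.97       49.09555556 38.59888889]
[0.46375353 0.10848503 0.10633951] [[ 0.98308544  0.04775651  0.17681158]
 [ 0.042423   -0.99852698  0.03382547]
 [ 0.17816652 -0.02575245 -0.98366331]]
[274.85443281 212.18924901] [272.30690465 211.14062844]
```

View pics/p5.png

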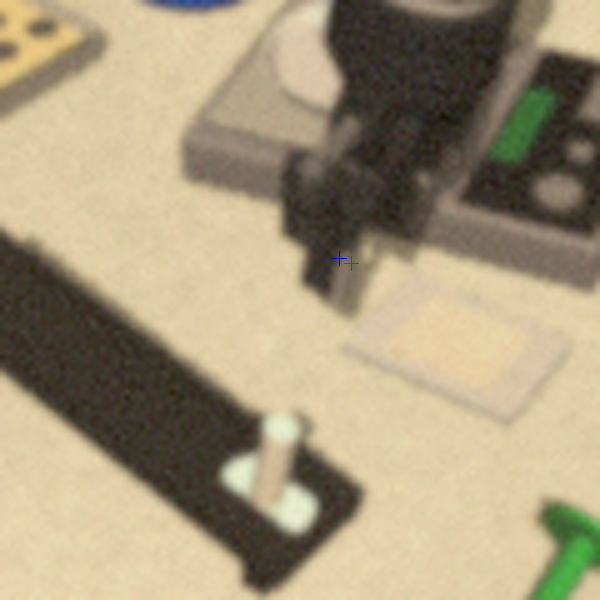

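The fingers sit beside the chute near (350,270), and the stem top is at (282,430). The tare press changed nothing visible on the display beyond lighting. Now to the stem axis, with the orientation trimmed.

>>> {"api": "jog_arm", "payload": {"rows": [[-0.2,0.7,0,-0.12,0,-0.3],[-0.47,1.5,0,-0.24,0,-0.52],[-0.47,1.5,0,-0.24,0,-0.52],[-0.47,1.5,0,-0.24,0,-0.52],[-0.47,1.5,0,-0.24,0,-0.52],[-0.47,1.5,0,-0.24,0,-0.52]]}}

```text
clock: 10.53
tcp_pos: [0.4473, 0.1081, 0.1057]
orientation: [-0.015, 0.996, 0.023, 0.089]
wrist_force: [0.1, 0.6, 0.1]
finger_gap: 0.0506
grip_force: 0.0
```

```bash
python3 - <<'E'
from h import *
from scipy.spatial.transform import Rotation as R
s=env.get_state();p=s['tcp_pos'];z=R.from_quat(np.roll(s['orientation'],-1)).as_matrix();print(p,z)
E
```

```text
[0.44726803 0.10814104 0.10572326] [[ 0.98320542  0.04857196  0.17592005]
 [ 0.04326438 -0.99848891  0.03388351]
 [ 0.17730001 -0.02570338 -0.98382114]]
```

The last joint hit its limit, so y and yaw stalled. A half turn about the tool axis gives the same grasp.

>>> {"api": "jog_arm", "payload": {"rows": [[0,0,0,-2.45,-0.47,13.6],[0,0,0,-2.45,-0.47,13.6],[0,0,0,-2.45,-0.47,13.6],[0,0,0,-2.45,-0.47,13.6],[0,0,0,-2.45,-0.47,13.6],[0,0,0,-2.45,-0.47,13.6],[0,0,0,-2.45,-0.47,13.6],[0,0,0,-2.45,-0.47,13.6],[0,0,0,-2.45,-0.47,13.6],[0,0,0,-2.45,-0.47,13.6],[0,0,0,-2.45,-0.47,13.6],[0,0,0,-2.45,-0.47,13.6]]}}

```text
clock: 11.53
tcp_pos: [0.4472, 0.1082, 0.1056]
orientation: [0.049, 0.729, 0.679, 0.076]
wrist_force: [0.1, -0.9, 0.0]
finger_gap: 0.0503
grip_force: 0.0
```

>>> {"api": "jog_arm", "payload": {"rows": [[0,0,0,-2.45,-0.47,13.6],[0,0,0,-2.45,-0.47,13.6],[0,0,0,-2.45,-0.47,13.6],[0,0,0,-2.45,-0.47,13.6],[0,0,0,-2.45,-0.47,13.6],[0,0,0,-2.45,-0.47,13.6],[0,0,0,-2.45,-0.47,13.6],[0,0,0,-2.45,-0.47,13.6],[0,0,0,-2.45,-0.47,13.6],[0,0,0,-2.45,-0.47,13.6],[0,0,0,-2.45,-0.47,13.6],[0,0,0,-2.45,-0.47,13.6]]}}

```text
clock: 12.53
tcp_pos: [0.4472, 0.1082, 0.1056]
orientation: [0.088, 0.096, 0.991, 0.026]
wrist_force: [0.5, -0.3, -0.3]
finger_gap: 0.0503
grip_force: 0.0
```

```bash
cat > g.py <<'E'
from h import *
from scipy.spatial.transform import Rotation as R
import sys
np.set_printoptions(precision=4,suppress=True)
def rotto(yaw,tilt):  # units to reach flipped grasp pose: tool x = -x
    s=env.get_state();C=R.from_quat(np.roll(s['orientation'],-1))
    G=R.from_rotvec([0,0,yaw])*R.from_rotvec([0,-tilt,0])*R.from_matrix(np.diag([-1.,1,-1]))
    print('tcp',s['tcp_pos'],'q',s['joint_pos'],'F',s['wrist_force'],'gap',s['finger_gap'])
    print('rot units',np.degrees((G*C.inv()).as_rotvec())/6); print(C.as_matrix())
E
python3 -c "from g import *;rotto(-.012,.18)"
```

```text
tcp [0.4472 0.1082 0.1056] q [ 0.0433 -0.0147 -0.5934  0.8109  0.026   0.2392] F [ 0.5291 -0.2575 -0.2691] gap 0.05031034340510362
rot units [-0.6525 -0.0287  1.6751]
[[-0.9661  0.1863  0.1788]
 [ 0.1953  0.9802  0.0338]
 [-0.169   0.0676 -0.9833]]
```

>>> {"api": "jog_arm", "payload": {"rows": [[-0.03,0.7,0,-0.3,0,0.8],[-0.05,1.5,0,-0.65,-0.03,1.68],[-0.05,1.5,0,-0.65,-0.03,1.68],[-0.05,1.5,0,-0.65,-0.03,1.68],[-0.05,1.5,0,-0.65,-0.03,1.68],[-0.05,1.5,0,-0.65,-0.03,1.68]]}}

```text
clock: 13.03
tcp_pos: [0.4449, 0.1675, 0.1054]
orientation: [0.09, 0.009, 0.996, -0.0]
wrist_force: [-0.4, 0.0, -0.2]
finger_gap: 0.0505
grip_force: 0.0
```

```bash
python3 - <<'E'
from g import *
rotto(-.012,.18)
c=cam('side');J=c['pixels'];s=env.get_state();p=s['tcp_pos']
Z=R.from_quat(np.roll(s['orientation'],-1)).as_matrix()[:,2]
m=(J.min(2)>110).astype(np.uint8); m[:, :235]=0;m[:,290:]=0;m[:225]=0;m[275:]=0
print(proj(c,p-.036*Z), proj(c,[.449,.1685,.088]))
A=cv2.resize(J[150:280,205:325,::-1],None,fx=4.6,fy=4.6,interpolation=2)
for q,k in((proj(c,p-.036*Z),(0,0,255)),(proj(c,[.4486,.1685,.088]),(255,0,0)),(proj(c,[.4549,.1685,.0527]),(255,0,0))):cv2.drawMarker(A,tuple(int(x) for x in (q-[205,150]+.5)*4.6),k,0,12)
cv2.imwrite('pics/p6.png',np.clip(A*1.5,0,255).astype(np.uint8))
E
```

```text
tcp [0.4449 0.1675 0.1054] q [ 0.2204  0.028  -0.5498  0.8181 -0.0412  0.2355] F [-0.3965  0.0322 -0.2061] gap 0.05045129925536778
rot units [-0.0108 -0.0036  0.0636]
[[-0.9837  0.0187  0.1786]
 [ 0.0186  0.9998 -0.0022]
 [-0.1786  0.0011 -0.9839]]
[265.2973 230.2717] [261.1982 245.6309]
```

View pics/p6.png

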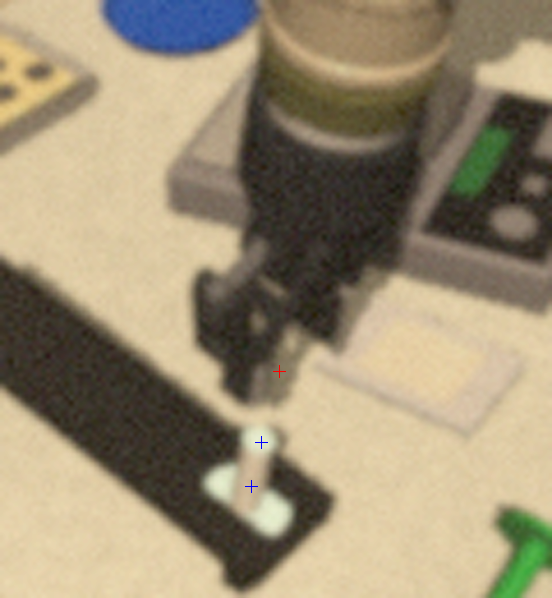

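The last view shows the fingers above the stem. The near finger tip is at (245,398), the far one at (335,345), the stem top at (261,441), and my stem marks sit on the part. I'll descend along the stem axis.

>>> {"api": "jog_arm", "payload": {"rows": [[0.1,0.08,-0.4,0,0,0.06],[0.2,0.08,-0.9,0,0,0.06],[0.3,0.08,-1.4,0,0,0.06],[0.39,0.08,-1.8,0,0,0.06],[0.44,0.08,-2.05,0,0,0.06],[0.46,0.08,-2.18,0,0,0.06],[0.46,0.08,-2.18,0,0,0.06],[0.46,0.08,-2.18,0,0,0.06]]}}

```text
clock: 13.75
tcp_pos: [0.4635, 0.1706, 0.0186]
orientation: [0.09, 0.006, 0.996, 0.0]
wrist_force: [0.3, -0.0, 0.2]
finger_gap: 0.0503
grip_force: 0.0
```

>>> {"api": "jog_arm", "payload": {"rows": [[0,0,0,0,0,0],[0,0,0,0,0,0],[0,0,0,0,0,0],[0,0,0,0,0,0],[0,0,0,0,0,0],[0,0,0,0,0,0]], "jaw": 1, "force": 30}}

```text
clock: 14.25
tcp_pos: [0.464, 0.1714, 0.0193]
orientation: [0.091, 0.005, 0.996, 0.0]
wrist_force: [-2.6, -1.5, 5.8]
finger_gap: 0.0153
grip_force: 29.2
```

Gripped, with the gap at 15.3 mm. Now I slide it up the slope.

>>> {"api": "jog_arm", "payload": {"rows": [[0.1,0,0.03,0,0,0],[0.25,0,0.06,0,0,0],[0.4,0,0.085,0,0,0],[0.55,-0.01,0.115,0,0,0],[0.7,-0.01,0.14,0,0,0],[0.85,-0.01,0.17,0,0,0]]}}

```text
clock: 14.75
tcp_pos: [0.4958, 0.1712, 0.0251]
orientation: [0.089, 0.005, 0.996, 0.0]
wrist_force: [-0.0, 0.0, -0.8]
finger_gap: 0.0153
grip_force: 29.4
```

>>> {"api": "jog_arm", "payload": {"rows": [[0.15,0,0.03,0,0,0],[0.3,0,0.06,0,0,0],[0.45,0,0.085,0,0,0],[0.6,-0.01,0.11,0,0,0],[0.75,-0.01,0.14,0,0,0],[0.85,-0.01,0.16,0,0,0],[0.85,-0.01,0.16,0,0,0]]}}

```text
clock: 15.33
tcp_pos: [0.5331, 0.1705, 0.032]
orientation: [0.091, 0.006, 0.996, 0.0]
wrist_force: [0.5, -0.5, -0.8]
finger_gap: 0.0149
grip_force: 29.3
```

```bash
python3 - <<'E'
from h import *
c=cam('top');s=env.get_state();print(s['tcp_pos'],s['wrist_force'],s['finger_gap'])
c2=cam('side');g=c2['pixels'].min(2)
for n,C,sub in(('top',c,(slice(195,236),slice(208,234))),('side',c2,(slice(215,275),slice(215,280)))):
    q=C['pixels'][sub].min(2); y,x=np.where(q>(150 if n=='top' else 85)); 
    print(n,len(y)); 
    if n=='side':
        m=((q>80)).astype(np.uint8);k,l,st,ce=cv2.connectedComponentsWithStats(m);print(st,ce)
for x in(.45,.52): print(proj(c2,[x,.1685,.028+(x-.431)*.182]))
E
```

```text
[0.53244431 0.17046346 0.03170955] [ 0.4133626   0.34480634 -0.39402976] 0.015240885599041217
top 44
side 1886
[[   0    0   63   60 1971]
 [   6    0    4    2    6]
 [  33    0   32   60 1049]
 [  24   14    2    4    6]
 [  11   21   20   16  205]
 [   0   28   38   32  663]] [[28.52917301 27.18873668]
 [ 7.83333333  0.33333333]
 [52.83031459 22.02859867]
 [24.5        15.5       ]
 [21.08780488 29.45853659]
 [13.02111614 48.59577677]]
[260.89414212 262.50968912]
[238.03714395 245.388623  ]
```

The foot is about 98 mm up the slope and clear of the lips. I lift it straight up.

>>> {"api": "jog_arm", "payload": {"rows": [[0,0,0.15,0,0,0],[0,0,0.5,0,0,0],[0,0,1.0,0,0,0],[0,0,1.6,0,0,0],[0,0,2.2,0,0,0],[0,0,2.4,0,0,0],[0,0,2.4,0,0,0]]}}

```text
clock: 16.02
tcp_pos: [0.5333, 0.171, 0.1305]
orientation: [0.092, 0.006, 0.996, 0.001]
wrist_force: [0.4, 0.5, -0.8]
finger_gap: 0.015
grip_force: 29.3
```

>>> {"api": "jog_arm", "payload": {"rows": [[0.2,-0.6,0,0,0.4,0],[0.5,-1.4,0,0,0.9,0],[0.8,-2.2,0,0,1.4,0],[1.1,-3.0,0,0,1.72,0],[1.4,-3.8,0,0,1.72,0],[1.7,-4.6,0,0,1.72,0],[2.0,-5.4,0,0,1.72,0],[2.2,-6.2,0,0,1.72,0],[2.27,-6.9,0,0,1.72,0],[2.27,-7.3,0,0,1.72,0],[2.27,-7.38,0,0,1.72,0],[2.27,-7.38,0,0,1.72,0]]}}

```text
clock: 17.02
tcp_pos: [0.6211, -0.1252, 0.126]
orientation: [-0.001, 0.006, 1.0, 0.0]
wrist_force: [-0.5, 0.7, -1.3]
finger_gap: 0.0152
grip_force: 29.3
```

```bash
python3 -c "
from g import *
rotto(.244,0)"
```

```text
tcp [ 0.6211 -0.1252  0.126 ] q [-0.3253  0.455   0.0845  1.2029 -0.0004 -0.3124] F [-0.5442  0.6551 -1.2607] gap 0.015194878457421774
rot units [-0.0011 -0.0244  2.453 ]
[[-0.9999  0.0129 -0.0025]
 [ 0.0129  0.9999  0.0004]
 [ 0.0025  0.0004 -1.    ]]
```

>>> {"api": "jog_arm", "payload": {"rows": [[0.05,0,-0.3,0,0,0.9],[0.08,0,-0.8,0,0,1.8],[0.08,0,-1.3,0,0,2.4],[0.08,0,-1.65,0,0,2.4],[0.08,0,-1.85,0,0,2.4],[0.08,0,-1.98,0,0,2.4],[0.08,0,-1.98,0,0,2.4],[0.08,0,-1.98,0,0,2.4]]}}

```text
clock: 17.68
tcp_pos: [0.6255, -0.124, 0.0489]
orientation: [0.0, -0.12, 0.993, -0.0]
wrist_force: [-0.1, -0.0, -0.5]
finger_gap: 0.0152
grip_force: 29.3
```

>>> {"api": "jog_arm", "payload": {"rows": [[0,0,-0.03,0,0,0],[0,0,-0.06,0,0,0],[0,0,-0.09,0,0,0],[0,0,-0.12,0,0,0],[0,0,-0.12,0,0,0]]}}

```text
clock: 18.1
tcp_pos: [0.6253, -0.1248, 0.0435]
orientation: [-0.0, -0.12, 0.993, -0.0]
wrist_force: [-0.2, 0.9, -0.4]
finger_gap: 0.0152
grip_force: 29.3
```

>>> {"api": "jog_arm", "payload": {"rows": [[0,0,-0.03,0,0,0],[0,0,-0.06,0,0,0],[0,0,-0.08,0,0,0],[0,0,-0.08,0,0,0]]}}

```text
clock: 18.43
tcp_pos: [0.6252, -0.1247, 0.0401]
orientation: [-0.0, -0.12, 0.993, -0.0]
wrist_force: [0.3, -0.1, -0.9]
finger_gap: 0.0155
grip_force: 29.3
```

>>> {"api": "jog_arm", "payload": {"rows": [[0,0,-0.02,0,0,0],[0,0,-0.04,0,0,0],[0,0,-0.04,0,0,0]]}}

```text
clock: 18.68
tcp_pos: [0.6252, -0.1246, 0.0386]
orientation: [-0.0, -0.12, 0.993, -0.0]
wrist_force: [-0.5, 0.0, -0.2]
finger_gap: 0.0153
grip_force: 29.3
```

>>> {"api": "jog_arm", "payload": {"rows": [[0,0,-0.02,0,0,0],[0,0,-0.04,0,0,0],[0,0,-0.04,0,0,0]]}}

```text
clock: 18.93
tcp_pos: [0.6254, -0.1247, 0.0375]
orientation: [0.0, -0.12, 0.993, -0.0]
wrist_force: [-0.9, -0.0, 1.7]
finger_gap: 0.0154
grip_force: 29.7
```

Touchdown just as predicted. I release it and rise.

>>> {"api": "jog_arm", "payload": {"rows": [[0,0,0,0,0,0],[0,0,0,0,0,0],[0,0,0,0,0,0],[0,0,0,0,0,0]], "jaw": -0.1}}

```text
clock: 19.27
tcp_pos: [0.6254, -0.1247, 0.0371]
orientation: [0.0, -0.12, 0.993, -0.0]
wrist_force: [-0.6, -0.5, 0.8]
finger_gap: 0.0469
grip_force: 0.0
```

>>> {"api": "jog_arm", "payload": {"rows": [[0,0,0.2,0,0,0],[0,0,0.6,0,0,0],[0,0,1.2,0,0,0],[0,0,1.8,0,0,0],[0,0,2.2,0,0,0],[-0.6,-0.3,2.2,0,0,0],[-1.4,-0.8,2.2,0,0,0],[-2.2,-1.2,2.2,0,0,0],[-3.0,-1.6,2.2,0,0,0],[-3.33,-1.75,2.2,0,0,0],[-3.33,-1.75,2.0,0,0,0],[-3.33,-1.75,2.0,0,0,0]]}}

```text
clock: 20.27
tcp_pos: [0.4916, -0.1949, 0.1169]
orientation: [0.0, -0.119, 0.993, -0.0]
wrist_force: [-0.3, 0.4, -1.1]
finger_gap: 0.0471
grip_force: 0.0
```

```bash
python3 - <<'E'
from g import *
rotto(.244,0)
c=cam('side');t=cam('top')
I=cv2.imread('pics/side0.png')[:,:,::-1].astype(int);J=c['pixels'].astype(int)
D=np.abs(I-J).sum(2)
m=(D>45).astype(np.uint8);m[:150]=0;m[275:]=0;m[:,180:][:,170:]=0;m[:,:180]=0
k,l,st,ce=cv2.connectedComponentsWithStats(m)
for a,b in zip(st[1:],ce[1:]):
    if a[4]>6: print(a,b)
print('exp base,top',proj(c,[.622,-.125,.052]),proj(c,[.622,-.125,.108]))
print(J[150:185,262:292].max(2))
E
```

```text
tcp [ 0.4916 -0.1949  0.1169] q [-0.5292  0.2613 -0.2211  1.088  -0.0003 -0.7678] F [-0.3291  0.4484 -1.1152] gap 0.04707004172885029
rot units [0.0041 0.002  0.0517]
[[-0.9717 -0.2363  0.0002]
 [-0.2363  0.9717 -0.0004]
 [-0.0001 -0.0005 -1.    ]]
[ 314  150   36   75 1020] [339.0706 173.5765]
[274 152   7   7  24] [277.25   154.7917]
[268 165  18  12 116] [276.7414 170.8621]
[308 164   5   4   7] [310.2857 165.4286]
[234 171   8   2   8] [237.5   171.625]
[207 188   3   5   7] [208.     190.1429]
[219 205   6   5  10] [221.6 207. ]
[247 204   8  10  15] [249.8 208. ]
[229 208   5   7  11] [230.9091 211.1818]
[293 212   4   5   9] [294.8889 214.3333]
[240 216   6   3   7] [242.1429 217.1429]
[266 217   4   5   8] [267.5   219.375]
[250 221   3   5   7] [251.1429 222.7143]
[265 230   5   6  10] [267.7 232.3]
[260 234   5   7   8] [262.    236.875]
[301 234   7   5   9] [304.     236.2222]
[320 234   5   4   7] [322.1429 235.5714]
[193 240   5   9  17] [194.3529 244.4706]
[206 241   7   6  12] [208.8333 243.25  ]
[249 241  24  27 315] [260.219  254.0286]
[274 246   7   4  10] [277.6 247.4]
[200 253   5  10  15] [201.6    257.9333]
[182 259   4   5   8] [183.875 260.875]
[193 259   4   6   8] [194.   261.25]
[182 267   4   6   8] [183.125 269.625]
[236 269   4   6  11] [237.4545 271.    ]
[292 268   5   4   8] [294.25 269.25]
[193 270   4   5   9] [194.7778 272.2222]
exp base,top [276.6463 171.6492] [277.0561 155.6706]
[[141 150 151 ... 154 153 151]
 [137 150 152 ... 153 154 156]
 [142 153 152 ... 150 151 154]
 ...
 [130 128 126 ... 120 124 127]
 [130 130 129 ... 127 128 126]
 [127 130 131 ... 128 124 126]]
```

The foot stands upright in the dish, base at (277,171) and top at (277,155), as expected. Next is the record key.

>>> {"api": "jog_arm", "payload": {"rows": [[0.02,0,0,0,0,0],[0.02,0,0,0,0,0],[0.02,0,0,0,0,0],[0.02,0,-0.7,0,0,0],[0.02,0,-1.4,0,0,0],[0.02,0,-2.0,0,0,0],[0.02,0,-2.4,0,0,0],[0.02,0,-2.6,0,0,0],[0.02,0,-2.66,0,0,0],[0.02,0,-2.66,0,0,0],[0.02,0,-2.66,0,0,0]], "jaw": 1}}

```text
clock: 21.28
tcp_pos: [0.4939, -0.195, 0.0117]
orientation: [0.001, -0.12, 0.993, -0.001]
wrist_force: [0.8, -0.1, 0.2]
finger_gap: 0.0001
grip_force: 0.0
```

>>> {"api": "jog_arm", "payload": {"rows": [[0,0,-0.02,0,0,0],[0,0,-0.04,0,0,0],[0,0,-0.04,0,0,0]]}}

```text
clock: 21.53
tcp_pos: [0.4935, -0.195, 0.0099]
orientation: [0.001, -0.12, 0.993, -0.001]
wrist_force: [-0.2, -0.1, 0.9]
finger_gap: -0.0
grip_force: 0.0
```

>>> {"api": "jog_arm", "payload": {"rows": [[0,0,-0.03,0,0,0],[0,0,-0.05,0,0,0],[0,0,-0.05,0,0,0]]}}

```text
clock: 21.78
tcp_pos: [0.493, -0.1947, 0.0072]
orientation: [0.0, -0.12, 0.993, -0.0]
wrist_force: [-0.2, -0.4, 0.6]
finger_gap: 0.0
grip_force: 0.2
```

>>> {"api": "jog_arm", "payload": {"rows": [[0,0,-0.02,0,0,0],[0,0,-0.03,0,0,0],[0,0,-0.03,0,0,0]]}}

```text
clock: 22.03
tcp_pos: [0.493, -0.1948, 0.0064]
orientation: [0.0, -0.12, 0.993, -0.001]
wrist_force: [-1.8, 0.4, 6.0]
finger_gap: -0.0001
grip_force: 2.7
```

>>> {"api": "jog_arm", "payload": {"rows": [[0,0,-0.02,0,0,0],[0,0,-0.02,0,0,0]]}}

```text
clock: 22.2
tcp_pos: [0.493, -0.1947, 0.0059]
orientation: [0.0, -0.12, 0.993, -0.001]
wrist_force: [-2.2, 1.1, 9.3]
finger_gap: -0.0002
grip_force: 4.2
```

Holding at 9 N, then retracting clear.

>>> {"api": "jog_arm", "payload": {"rows": [[0,0,0,0,0,0],[0,0,0,0,0,0],[0,0,0,0,0,0],[0,0,0,0,0,0],[0,0,0,0,0,0],[0,0,0,0,0,0]]}}

```text
clock: 22.7
tcp_pos: [0.493, -0.1948, 0.006]
orientation: [0.0, -0.12, 0.993, -0.001]
wrist_force: [-1.7, 1.5, 7.2]
finger_gap: 0.0001
grip_force: 3.9
```

>>> {"api": "jog_arm", "payload": {"rows": [[0,0,0.8,0,0,0],[0,0,1.8,0,0,0],[0,0,2.6,0,0,0],[-0.8,0,3,0,0,0],[-1.6,0,3,0,0,0],[-2.4,0,3,0,0,0],[-2.4,0,3,0,0,0],[-2.4,0,3,0,0,0]]}}

```text
clock: 23.37
tcp_pos: [0.3956, -0.1944, 0.1253]
orientation: [0.0, -0.119, 0.993, -0.0]
wrist_force: [1.2, -1.3, -0.1]
finger_gap: 0.0001
grip_force: 0.0
```

```bash
python3 - <<'E'
from g import *
rotto(.244,0)
c=cam('side')
I=cv2.imread('pics/side0.png')[:,:,::-1].astype(int);J=c['pixels'].astype(int)
for P in (I,J):
    q=P[170:200,295:325]; m=(q[:,:,1]>q[:,:,0]+20); print(m.sum(),q[m].mean(0))
D=np.abs(I-J).sum(2)
m=(D>45).astype(np.uint8);m[:145]=0;m[275:]=0;m[:,330:]=0;m[:,:180]=0
k,l,st,ce=cv2.connectedComponentsWithStats(m)
for a,b in zip(st[1:],ce[1:]):
    if a[4]>18: print(a,b)
E
```

```text
tcp [ 0.3956 -0.1944  0.1253] q [-0.6389  0.0914 -0.4091  1.0698 -0.0005 -0.8777] F [ 1.1874 -1.2798 -0.1128] gap 8.43687049636274e-05
rot units [0.0068 0.0014 0.0502]
[[-0.9716 -0.2365  0.0001]
 [-0.2365  0.9716 -0.0007]
 [ 0.     -0.0007 -1.    ]]
70 [43.9429 69.4714 37.2571]
76 [49.5263 77.0921 42.25  ]
[275 152   6   6  21] [277.4762 154.7143]
[268 165  19  13 110] [276.9727 170.7727]
[249 241  22  27 301] [259.8206 254.2924]
```

```bash
python3 -c "
from workcell import env
print(env.hand_in())"
```

```text
the job is handed in; nothing more can be done
None
```

I handed the job in at about 23 s: tare key held at 7–8 N, foot slid clear and stood in the dish, record key held at 7–9 N. The foot was still upright at the last check, but I saw no clear display change to confirm that either key responded.

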